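Sort out the mixed-up casserole lids

TASK

The lids of the four little enamel casseroles on the hob have been put back on the wrong pots: swap them round until every pot wears the lid of its own colour, fully seated in its mouth. All the pots are covered, so park a lid on the cork trivet when you need a free spot. Set the lids down without dropping them, and leave the pots and the pepper mill standing where they are.

Things in the scene. Friction and masses are not known exactly. Their poses are not given: they have to be found in the camera images.
- pot_red: Red enamel mini casserole, cream inside, on the black hob (glass top at z = 0.0075); 124 mm across, 60 mm tall, 0.6 kg, loose. Two loop ears in its colour reach 87 mm from its axis. Origin: centre of its underside; z up, x through the ears. Rim 60 mm above the origin, round mouth 100 mm wide; at the start a lid of another colour covers it.
- pot_blue: Dark blue enamel mini casserole, cream inside, on the black hob (glass top at z = 0.0075); 124 mm across, 60 mm tall, 0.6 kg, loose. Two loop ears in its colour reach 87 mm from its axis. Origin: centre of its underside; z up, x through the ears. Rim 60 mm above the origin, round mouth 100 mm wide; at the start a lid of another colour covers it.
- pot_green: Green enamel mini casserole, cream inside, on the black hob (glass top at z = 0.0075); 124 mm across, 60 mm tall, 0.6 kg, loose. Two loop ears in its colour reach 87 mm from its axis. Origin: centre of its underside; z up, x through the ears. Rim 60 mm above the origin, round mouth 100 mm wide; at the start a lid of another colour covers it.
- pot_yellow: Mustard yellow enamel mini casserole, cream inside, on the black hob (glass top at z = 0.0075); 124 mm across, 60 mm tall, 0.6 kg, loose. Two loop ears in its colour reach 87 mm from its axis. Origin: centre of its underside; z up, x through the ears. Rim 60 mm above the origin, round mouth 100 mm wide; at the start a lid of another colour covers it.
- lid_red: Red enamel lid, 107 mm wide, about 0.14 kg, loose, at first on a wrong pot; all alike in size. Origin: foot centre, z up. Plug 10 mm deep, 80 mm wide at the foot, 92 at the flange. Seated on the rim, its origin is 50 mm above the pot's. Upright steel knob on its axis, 30 mm wide, 25 to 50 mm above the origin: grip it from above, fingertips at least 27 mm above the origin.
- lid_blue: Dark blue enamel lid, 107 mm wide, about 0.14 kg, loose, at first on a wrong pot; all alike in size. Origin: foot centre, z up. Plug 10 mm deep, 80 mm wide at the foot, 92 at the flange. Seated on the rim, its origin is 50 mm above the pot's. Upright steel knob on its axis, 30 mm wide, 25 to 50 mm above the origin: grip it from above, fingertips at least 27 mm above the origin.
- lid_green: Green enamel lid, 107 mm wide, about 0.14 kg, loose, at first on a wrong pot; all alike in size. Origin: foot centre, z up. Plug 10 mm deep, 80 mm wide at the foot, 92 at the flange. Seated on the rim, its origin is 50 mm above the pot's. Upright steel knob on its axis, 30 mm wide, 25 to 50 mm above the origin: grip it from above, fingertips at least 27 mm above the origin.
- lid_yellow: Mustard yellow enamel lid, 107 mm wide, about 0.14 kg, loose, at first on a wrong pot; all alike in size. Origin: foot centre, z up. Plug 10 mm deep, 80 mm wide at the foot, 92 at the flange. Seated on the rim, its origin is 50 mm above the pot's. Upright steel knob on its axis, 30 mm wide, 25 to 50 mm above the origin: grip it from above, fingertips at least 27 mm above the origin.
- trivet: Round cork trivet, 150 mm across and 10 mm thick, lying fixed on the hob and empty at the start: the free spot for one lid. Origin: centre of its underside; its flat top is 10 mm above the origin. z is up.
- pepper_mill: Dark wooden pepper mill, 58 mm in diameter and 170 mm tall, standing loose on the white worktop at the right of the hob, a bystander. Origin: centre of its underside. z is up.
Not all that is in view belongs to the job. Leave any pink look-alike of the lid_yellow alone.

How it is judged:
By the outcome, as a careful person would: the job done as asked, in the order asked, and still so for the second after the job is handed in, with the robot touching nothing.
It also fails if it takes over 131 s, if anything falls off the work surface, if the arm or the gripper's body presses on something with over 40 N, if the wrist force passes 120 N, or if a joint passes its speed limit or range.

ROBOT

A 6-joint arm with a two-finger parallel gripper is mounted at the origin on a cart in front of the work surface, level with it; the furniture and walls round the work are solid. World frame = base frame: x ahead of the robot, y to its left, z up, the work surface at z = 0. Lengths are in m, angles in rad, forces in N, time in s.
With the tool pointing down it reaches from about 0.35 to 0.775 m from the base axis. Payload 5.5 kg.
Tool frame: the origin (TCP) lies midway between the tips of the shut fingers; the grasp point (between the pads) lies 19 mm behind it; z points along the fingers, y is the line along which they close (so a half turn about z gives the same grasp; the last joint's range is limited). The gripper opens to 85 mm and grips with 20 to 120 N. Pads are 22 mm wide; open, the fingers measure 114 mm over their backs; the gripper's body (76 mm by 85 mm) begins 54 mm behind the grasp point. The pads swing forward as they close: fully open they stand 13 mm farther back than shut.
Start: joints at [1.191, 0.313, 0.046, 1.304, 0, 1.431], TCP at [0.137, 0.559, 0.193] pointing down, gripper open.
Joint ranges: [-2.76, 2.76], [-0.86, 1.69], [-1.03, 1.26], [-2.2, 2.34], [-1.47, 1.5], [-3.14, 3.14]. Speed limits (rad/s): [2.57, 2.57, 3.14, 3.14, 3.14, 3.14].

INTERFACE

Orientations are given as a unit quaternion [x, y, z, w].
In Python, from bench import bot gives the robot as it stands.
- The arm moves only by the tool send_rows, never from a script. Its argument "commands" is a list that holds one entry, the list of rows, each a list of 6 numbers: the shift along the world's x, y, z in cm, then the turn, a rotation vector about the world's x, y, z in rad. In form: [[[dx, dy, dz, rx, ry, rz], ...]]. A call has 1 to 8 rows; each row is the pose to reach, as a shift and turn from the pose commanded when the call began; what a row does not reach only later rows make up. A row lasts 1/8 s, in which the tool goes at most 62.5 mm and 10.7 degrees, less where a joint would pass 70% of its speed; a pose out of reach is approached as far as the arm can. A call with a gripper value outside its range is refused whole. "grip" is the closure, from 0 (fully open) to 1 (shut), set as the call begins (left out, the last holds). The fingers move at their own pace and stop on an object; "force" is the grip in N (left out, the last holds). Time passes only in rows, so rows that repeat a pose let the fingers close. It gives the time, the measured TCP pose, the force, the opening and the grip force at its end, in the units of the state.
- bot.read_state(): the state, without advancing time (a new reading comes with each control period).
- bot.snapshot(name): name is "scene" or "top"; returns a dict with "image" (384x512x3 uint8, red, green, blue), "intrinsics" (3x3 intrinsics, pixels), "extrinsics" (4x4, takes a point from camera to world coordinates). Camera axes: x right, y up, looking along -z (the intrinsics and any distortion apply to the point x, -y, -z); pixel columns grow to the right and rows downward; lengths in m; the calibration is good to about 2 mm. A picture is of the moment at which its call begins. There is no depth.
- bot.job_done(): hands the job in; it is judged then, once.
The state is a dict: "t": time; "joints": joint angles; "joint_velocities": joint speeds; "joint_efforts": joint torques, N m; "eef_pos": TCP position; "tcp_rot": TCP orientation; "contact_force": force on the tool from outside, world axes, zero at the start; "moment": the same for the moment, N m; "finger_gap": opening from 0.0 (shut) to 1.0 (fully open); "gripper_force": force on a finger pad.
Only numpy, scipy, OpenCV 4.12 (cv2) and the standard library are available. Lean on these libraries where they do the work, as an engineer would, in place of code of your own. Each camera call takes 0.05 s, during which the arm holds its last target. There are 200 camera calls.

## Working session

There is one attempt and no reset: what is moved stays moved. The work goes in short steps, Python scripts to look and compute and a tool call to move; the robot and the scene stay as the last step left them, time stands still between calls to the robot, and variables do not carry over. Pictures are saved under pics/ and viewed, at most 14 in all, crops included, and the job is handed in when it is done.

Besides the shell and the picture viewer there is one more tool, called after ">>>" in YAML: its name, and indented under it one key for each argument. send_rows: Moves the arm, as the interface text tells. Its arguments: {"type":"object","properties":{"commands":{"type":"array"},"grip":{"type":"number"},"force":{"type":"number"}},"required":["commands"]}

```bash
mkdir -p pics
cat > h.py <<'E'
import numpy as np, cv2
from bench import bot
def snap(n,f=None):
    s=bot.snapshot(n)
    if f: cv2.imwrite('pics/'+f,cv2.cvtColor(s['image'],cv2.COLOR_RGB2BGR))
    return s
def ray(s,u,v):
    K=np.array(s['intrinsics']);E=np.array(s['extrinsics'])
    d=np.linalg.inv(K)@[u,v,1]; d=E[:3,:3]@[d[0],-d[1],-d[2]]
    return E[:3,3],d
def onz(s,u,v,z):
    o,d=ray(s,u,v); return o+d*(z-o[2])/d[2]
def proj(s,p):
    K=np.array(s['intrinsics']);E=np.array(s['extrinsics'])
    c=E[:3,:3].T@(np.array(p)-E[:3,3]); q=K@[c[0],-c[1],-c[2]]; return q[:2]/q[2]
E
python3 - <<'E'
from h import *
for n in('top','scene'):
    s=snap(n,n+'0.png'); print(n,list(s.keys()),np.round(s['extrinsics'],3).tolist(),np.round(s['intrinsics'],1).tolist())
a=np.hstack([cv2.imread('pics/top0.png'),cv2.imread('pics/scene0.png')])
st=bot.read_state(); print(st['eef_pos'],st['tcp_rot'],st['finger_gap'],st['t'])
E
```

```text
top ['image', 'intrinsics', 'extrinsics'] [[-0.106, 0.793, -0.599, -0.576], [-0.994, -0.077, 0.074, 0.319], [0.013, 0.604, 0.797, 1.543], [0.0, 0.0, 0.0, 1.0]] [[486.6, 0.0, 255.0], [0.0, 486.6, 195.9], [0.0, 0.0, 1.0]]
scene ['image', 'intrinsics', 'extrinsics'] [[0.893, 0.345, -0.288, 0.089], [-0.45, 0.683, -0.576, -0.765], [-0.002, 0.644, 0.765, 1.332], [0.0, 0.0, 0.0, 1.0]] [[415.6, 0.0, 251.3], [0.0, 415.6, 187.2], [0.0, 0.0, 1.0]]
[0.13638999 0.55806682 0.1924079 ] [ 1.19606419e-01  9.92821059e-01 -7.79888211e-04 -2.04909305e-04] 0.9975203063498035 0.1
```

View pics/top0.png

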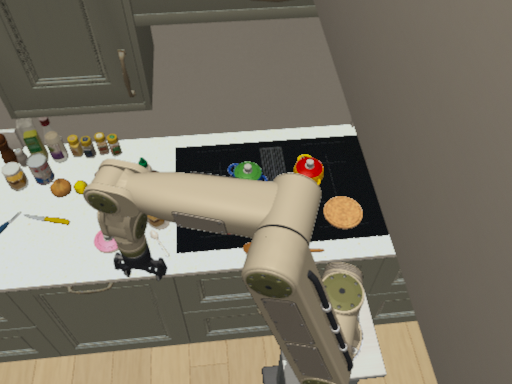

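View pics/scene0.png

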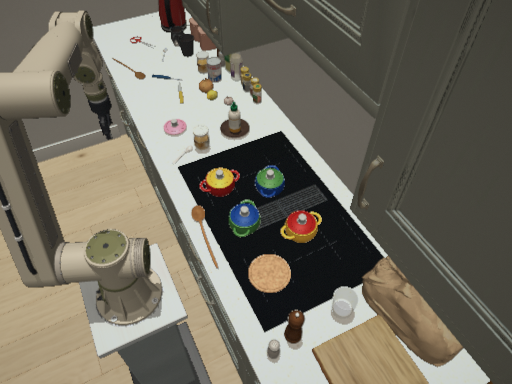

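The scene view shows the yellow lid on the red pot at (220,180), green on blue (270,180), blue on green (245,217) and red on yellow (302,225). The trivet is at (270,273), the mill at (295,325). The pink look-alike lid at (175,127) is on the worktop and stays untouched. The lids for the job are the four on pots. Next I'll measure them and confirm in an enlarged crop.

```bash
cat > m.py <<'E'
from h import *
C={'red':((0,6),(174,180)),'yellow':((20,31),),'green':((40,80),),'blue':((100,125),)}
def lids(s,draw=None,zoff=None):
    """lid colour blobs + bright grey knob blobs"""
    hsv=cv2.cvtColor(s['image'],cv2.COLOR_RGB2HSV); out={}
    for c,rs in C.items():
        m=np.zeros(hsv.shape[:2],np.uint8)
        for a,b in rs: m|=cv2.inRange(hsv,(a,110,40),(b,255,255))
        m[:150]=0; m[250:]=0; m[:,:190]=0; m[:,330:]=0
        cs,_=cv2.findContours(m,cv2.RETR_EXTERNAL,cv2.CHAIN_APPROX_NONE)
        out[c]=[(cv2.contourArea(k),cv2.boundingRect(k)) for k in cs if cv2.contourArea(k)>25]
    return out
E
python3 - <<'E'
from m import *
s=snap('scene')
for k,v in lids(s).items(): print(k,v)
im=cv2.cvtColor(s['image'],cv2.COLOR_RGB2BGR)
cv2.imwrite('pics/c1.png',cv2.resize(im[155:305,190:340],None,fx=4,fy=4,interpolation=cv2.INTER_CUBIC))
E
```

```text
red [(487.5, (287, 210, 28, 24)), (273.0, (199, 170, 41, 27))]
yellow [(188.5, (280, 211, 42, 30)), (306.0, (207, 168, 26, 20))]
green [(178.0, (229, 217, 31, 20)), (106.5, (271, 168, 12, 19)), (96.0, (256, 168, 13, 18))]
blue [(475.5, (231, 203, 28, 24)), (201.5, (254, 176, 31, 22))]
```

View pics/c1.png

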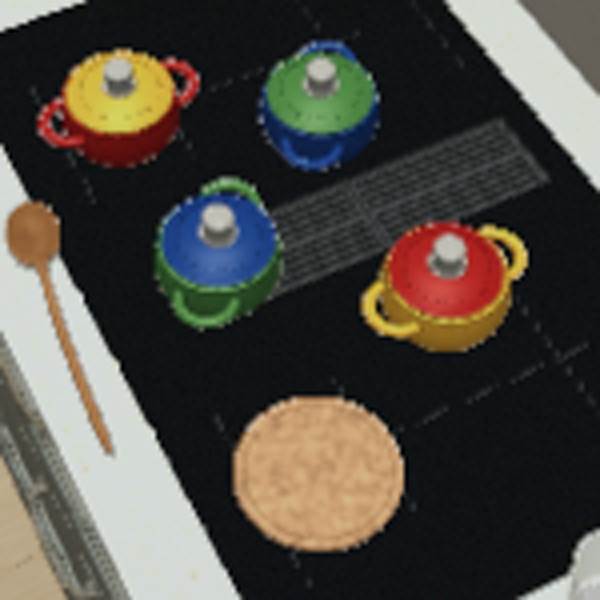

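The crop confirms the four pot and lid pairings and the empty trivet at crop (318,473).

```bash
cat > loc.py <<'E'
from m import *
def knobs(s):
    hsv=cv2.cvtColor(s['image'],cv2.COLOR_RGB2HSV).astype(int)
    m=((hsv[...,1]<80)&(hsv[...,2]>75)).astype(np.uint8)
    n,L,st,ce=cv2.connectedComponentsWithStats(m,connectivity=4)
    return [(ce[i],st[i]) for i in range(1,n) if 20<st[i,4]<130 and 195<ce[i,0]<330 and 150<ce[i,1]<300]
def report(s):
    hsv=cv2.cvtColor(s['image'],cv2.COLOR_RGB2HSV)
    for c,st in knobs(s):
        print('knob',np.round(c,1),st[2:],'->',np.round(onz(s,*c,.095),4))
    for c,rs in C.items():
        m=np.zeros(hsv.shape[:2],np.uint8)
        for a,b in rs: m|=cv2.inRange(hsv,(a,110,40),(b,255,255))
        for k,st in knobs(s):
            x,y=int(k[0]),int(k[1])
            w=np.zeros_like(m); cv2.circle(w,(x,y+4),20,1,-1)
            n,L,q,ce=cv2.connectedComponentsWithStats(m&w,connectivity=4)
            # lid colour on both sides of the knob
            r=m[y-1:y+5,x-12:x+13]>0
            if r[:,:6].mean()>.6 and r[:,-6:].mean()>.6:
                ys,xs=np.nonzero(m&w); h=cv2.convexHull(np.c_[xs,ys].astype(np.float32))
                e=cv2.fitEllipse(cv2.findContours(cv2.fillConvexPoly(np.zeros_like(m),h.astype(int),1),0,1)[0][0])
                print('lid',c,np.round(e[0],1),np.round(e[1],1),'->',np.round(onz(s,*e[0],.0705),4))
    m=cv2.inRange(hsv,(5,50,90),(25,200,255)); n,L,q,ce=cv2.connectedComponentsWithStats(m)
    i=[j for j in range(1,n) if 230<ce[j,0]<310 and 255<ce[j,1]<295 and q[j,4]>500]
    for j in i:
        k=cv2.findContours((L==j).astype(np.uint8),0,1)[0][0]; e=cv2.fitEllipse(k)
        print('trivet',np.round(e[0],1),np.round(e[1],1),'->',np.round(onz(s,*e[0],.0175),4))
if __name__=='__main__': report(snap('scene'))
E
python3 loc.py
```

```text
knob [269.7 174.2] [10 12 83] -> [0.6509 0.1929 0.095 ]
knob [219.1 174. ] [ 8  9 61] -> [0.4711 0.2849 0.095 ]
knob [244.1 211.1] [11 11 90] -> [0.4788 0.074  0.095 ]
knob [301.6 218.8] [10 11 80] -> [ 0.6514 -0.0521  0.095 ]
lid red [300.8 221.7] [23.2 27.9] -> [ 0.653  -0.048   0.0705]
lid yellow [219.5 177.4] [20.  26.1] -> [0.4725 0.2882 0.0705]
lid green [269.5 177.2] [18.3 26.5] -> [0.6538 0.198  0.0705]
lid blue [244.2 214.3] [23.  27.6] -> [0.4804 0.0768 0.0705]
trivet [269.1 272.9] [38.6 42.5] -> [ 0.4627 -0.1569  0.0175]
```

>>> send_rows:
  commands:
    - [[5,-4,0,0,0,0],[10,-8,0,0,0,0],[15,-12.2,0,0,0,0],[20,-16.3,0,0,0,0],[25,-20.3,0,0,0,0],[30,-24.4,0,0,0,0],[33.5,-27.2,0,0,0,0],[33.5,-27.2,0,0,0,0]]
  grip: 0
  force: 50

```text
t: 1.2
eef_pos: [0.4744, 0.2839, 0.1926]
tcp_rot: [0.123, 0.992, -0.0, 0.0]
contact_force: [-0.8, 0.8, 0.6]
finger_gap: 0.998
gripper_force: 0.0
```

>>> send_rows:
  commands:
    - [[0,0,-3,0,0,0],[0,0,-5,0,0,0],[0,0,-5,0,0,0]]

```text
t: 1.58
eef_pos: [0.4693, 0.2866, 0.1416]
tcp_rot: [0.119, 0.993, -0.001, -0.002]
contact_force: [-0.1, -0.0, 0.3]
finger_gap: 1.0
gripper_force: 0.0
```

Run:
```python
from loc import *
s=snap('scene'); report(s)
im=cv2.cvtColor(s['image'],cv2.COLOR_RGB2BGR); a=cv2.resize(im[130:280,180:330],None,fx=3,fy=3)
t=snap('top'); b=cv2.cvtColor(t['image'],cv2.COLOR_RGB2BGR)
b=cv2.resize(b[120:270,170:285],None,fx=3,fy=3)
cv2.imwrite('pics/c2.png',np.hstack([a,b])); print(bot.read_state()['eef_pos'])
```

```text
knob [269.7 174.3] [10 12 82] -> [0.6509 0.1927 0.095 ]
knob [219.2 174.2] [ 8  9 62] -> [0.471  0.2839 0.095 ]
knob [244.1 211.1] [11 11 90] -> [0.4788 0.074  0.095 ]
knob [301.6 218.8] [10 11 80] -> [ 0.6514 -0.0521  0.095 ]
lid red [300.8 221.7] [23.2 28. ] -> [ 0.653  -0.0482  0.0705]
lid yellow [219.4 177.1] [18.9 26.4] -> [0.4731 0.2902 0.0705]
lid green [269.7 177.1] [18.4 26.5] -> [0.6547 0.1979 0.0705]
lid blue [244.2 214.3] [23.  27.6] -> [0.4804 0.0768 0.0705]
trivet [269.1 272.9] [38.6 42.5] -> [ 0.4628 -0.1569  0.0175]
[0.47107404 0.28723273 0.14373653]
```

View pics/c2.png

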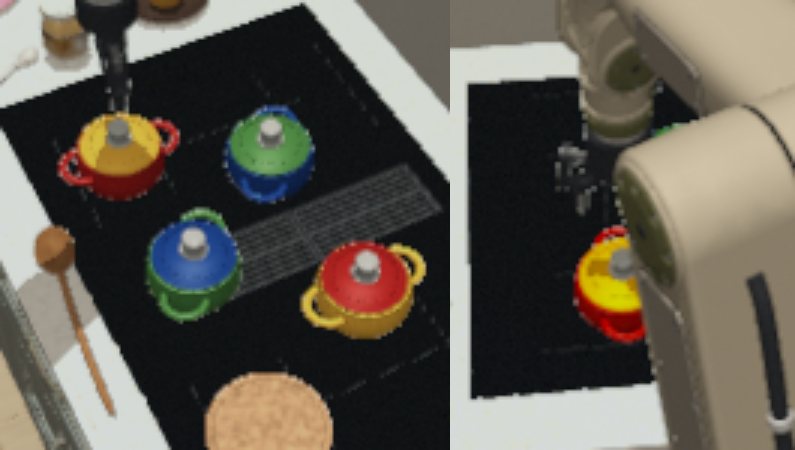

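The left crop (scene) shows the gripper directly over the yellow lid's knob at crop (118,130). In the right crop (top), the left fingertip is at (585,208) and the yellow knob at (622,260). I'll check the alignment by projection.

Run:
```python
from loc import *
s=snap('scene');t=snap('top')
p=np.array(bot.read_state()['eef_pos']); print(p)
for n,c in(('scene',s),('top',t)):
    print(n,'tcp',proj(c,p),'left tip',proj(c,p+[.0105,.041,.013]),'knobtop@tcp',proj(c,[p[0],p[1],.095]))
hsv=cv2.cvtColor(t['image'],cv2.COLOR_RGB2HSV)
m=cv2.inRange(hsv,(0,0,60),(180,90,255)); n,L,q,ce=cv2.connectedComponentsWithStats(m,connectivity=4)
for i in range(n):
    if 215<ce[i][0]<240 and 190<ce[i][1]<220: print(ce[i],q[i],onz(t,*ce[i],.095))
oA,dA=ray(s,219.2,174.1)
for uv in ((227.3,207),(227.3,208)):
    oB,dB=ray(t,*uv); A=np.c_[dA,-dB]; k=np.linalg.lstsq(A,oB-oA,rcond=None)[0]; print(oA+k[0]*dA,oB+k[1]*dB)
```

```text
[0.47191045 0.28730223 0.14442407]
scene tcp [218.30883085 165.13117787] left tip [216.34605115 155.23260188] knobtop@tcp [219.07930847 173.58678207]
top tcp [227.99798798 198.88962238] left tip [216.21238583 195.25281665] knobtop@tcp [228.42153883 206.96023773]
[227.5 193.5] [227 193   2   2   4] [0.53426977 0.28619304 0.095     ]
[229. 196.] [229 196   1   1   1] [0.52201379 0.28147174 0.095     ]
[228.5 198. ] [228 198   2   1   2] [0.51288502 0.28400959 0.095     ]
[223. 199.] [223 199   1   1   1] [0.51021844 0.30465921 0.095     ]
[217. 201.] [217 201   1   1   1] [0.50313102 0.32735205 0.095     ]
[0.4732671  0.29016562 0.08839489] [0.47566772 0.291312   0.09011039]
[0.47379892 0.29162492 0.08667552] [0.47368186 0.29156943 0.08659221]
```

>>> send_rows:
  commands:
    - [[0,0,-2,0,0,0],[0,0,-4,0,0,0],[0,0,-5.2,0,0,0],[0,0,-5.7,0,0,0],[0,0,-5.7,0,0,0],[0,0,-5.7,0,0,0],[0,0,-5.7,0,0,0]]

```text
t: 2.65
eef_pos: [0.472, 0.2868, 0.0868]
tcp_rot: [0.12, 0.993, 0.0, 0.0]
contact_force: [-0.4, -0.3, 1.1]
finger_gap: 1.001
gripper_force: 0.0
```

>>> send_rows:
  commands:
    - [[0,0,-0.1,0,0,0],[0,0,-0.1,0,0,0],[0,0,-0.1,0,0,0],[0,0,-0.1,0,0,0],[0,0,-0.1,0,0,0],[0,0,-0.1,0,0,0],[0,0,-0.1,0,0,0],[0,0,-0.1,0,0,0]]
  grip: 1
  force: 50

```text
t: 3.65
eef_pos: [0.4716, 0.2866, 0.0852]
tcp_rot: [0.12, 0.993, 0.0, 0.0]
contact_force: [-0.9, 0.4, -0.2]
finger_gap: -0.0
gripper_force: 0.0
```

Run:
```python
from loc import *
s=snap('scene'); t=snap('top')
a=cv2.resize(cv2.cvtColor(s['image'],cv2.COLOR_RGB2BGR)[140:215,185:260],None,fx=6,fy=6,interpolation=cv2.INTER_CUBIC)
b=cv2.resize(cv2.cvtColor(t['image'],cv2.COLOR_RGB2BGR)[170:245,190:245],None,fx=6,fy=6,interpolation=cv2.INTER_CUBIC)
cv2.imwrite('pics/c3.png',np.hstack([a,b])); print(bot.read_state())
```

```text
{'t': 3.75, 'joints': array([ 4.00532821e-01,  3.24320953e-01, -2.09877435e-01,  1.03653824e+00,
        5.56707828e-05,  6.40296980e-01]), 'joint_velocities': array([ 0.00056948,  0.00165817, -0.00123281,  0.0005604 ,  0.00022412,
       -0.00026927]), 'joint_efforts': array([ 2.34106883e-03, -4.65578556e+01,  2.77711201e+01,  6.71659745e-04,
        3.30477167e-05, -8.96668041e-06]), 'eef_pos': array([0.47159743, 0.28658085, 0.08522541]), 'tcp_rot': array([1.19595133e-01, 9.92822745e-01, 3.89927355e-05, 1.20569725e-05]), 'contact_force': array([ 0.03673662, -0.26249742,  0.1122265 ]), 'moment': array([-0.00717965,  0.02910118,  0.01178527]), 'gripper_force': 0.0, 'finger_gap': 0.0017332188659912717}
```

View pics/c3.png

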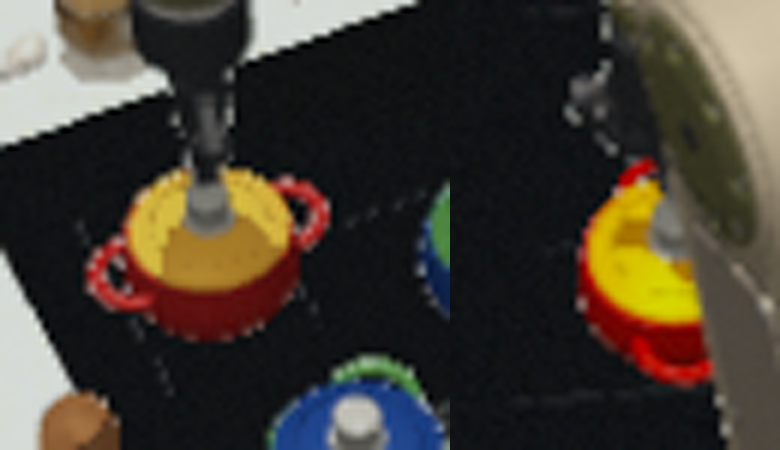

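The fingers closed fully with the knob untouched. In the left crop they end at (210,185), behind and above the knob at (210,210). I'll check the gripper's actual position against the reported pose in the unobstructed start images.

Run:
```python
from loc import *
s=snap('scene');t=snap('top')
p=np.array([.1364,.5581,.1924]); yd=np.array([.2375,.9714,0])
out=[]
for c,f,(x,y) in((s,'scene0.png',(70,90)),(t,'top0.png',(95,225))):
    im=cv2.imread('pics/'+f); z=6; k=cv2.resize(im[y:y+66,x:x+66],None,fx=z,fy=z,interpolation=cv2.INTER_CUBIC)
    for q,col in((p,(0,0,255)),(p+yd*.0425+[0,0,.013],(0,255,0)),(p-yd*.0425+[0,0,.013],(255,0,0))):
        u=(proj(c,q)-[x,y]+.5)*z; cv2.drawMarker(k,tuple(int(a) for a in u),col,0,14,1); print(f,u)
    out.append(k)
cv2.imwrite('pics/c4.png',np.hstack(out))
```

```text
scene0.png [257.59807509 304.12856146]
scene0.png [251.63689397 246.96662331]
scene0.png [253.40257945 333.78546245]
top0.png [314.70536323 356.29624756]
top0.png [228.64758718 333.86660954]
top0.png [392.65077007 355.11874202]
```

View pics/c4.png

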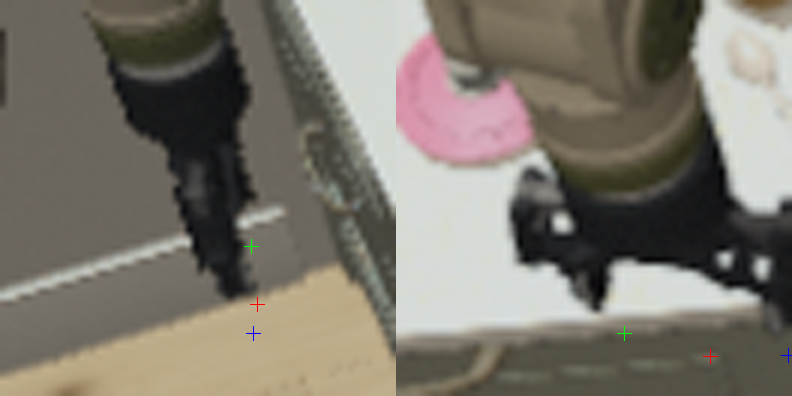

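The red, green and blue markers show the predicted tips. The real fingertips sit about 5 px higher than predicted in both views, so they may be roughly 2–3 cm above the reported TCP. I'll move the shut fingers to a clear place and triangulate the tip.

>>> send_rows:
  commands:
    - [[0,0,5,0,0,0],[0,0,10,0,0,0],[-4,3.5,10,0,0,0],[-8,7,10,0,0,0],[-12,10.5,10,0,0,0],[-16,14,10,0,0,0],[-20,18,10,0,0,0],[-20,18,10,0,0,0]]

```text
t: 4.85
eef_pos: [0.2687, 0.4687, 0.1852]
tcp_rot: [0.117, 0.993, 0.0, -0.0]
contact_force: [1.0, 0.2, 0.6]
finger_gap: 0.002
gripper_force: 0.0
```

>>> send_rows:
  commands:
    - [[0,0,0,0,0,0],[0,0,0,0,0,0],[0,0,0,0,0,0]]

```text
t: 5.22
eef_pos: [0.2727, 0.4658, 0.1852]
tcp_rot: [0.121, 0.993, -0.0, 0.0]
contact_force: [-0.0, 0.3, 0.2]
finger_gap: 0.003
gripper_force: 0.0
```

Run:
```python
from loc import *
out=[]; p=np.array(bot.read_state()['eef_pos']); print(p)
for n in('scene','top'):
    c=snap(n,n+'5.png'); u0=proj(c,p); x,y=(u0-[33,40]).astype(int); print(n,u0,'origin',x,y)
    k=cv2.resize(cv2.cvtColor(c['image'],cv2.COLOR_RGB2BGR)[y:y+66,x:x+66],None,fx=6,fy=6,interpolation=cv2.INTER_CUBIC)
    u=(u0-[x,y]+.5)*6; cv2.drawMarker(k,tuple(int(a) for a in u),(0,0,255),0,14,1); out.append(k)
cv2.imwrite('pics/c5.png',np.hstack(out))
```

```text
[0.27265732 0.46578782 0.18523095]
scene [153.10653227 145.18373073] origin 120 105
top [177.18643966 244.50375849] origin 144 204
```

View pics/c5.png

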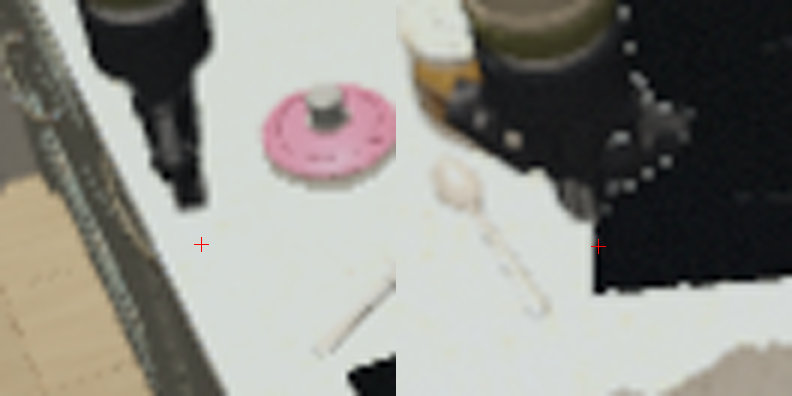

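The shut fingertip is seen at scene px (151.2,139.2) and top px (174.5,239.8). The reported TCP projects to (153.1,145.2) and (177.2,244.5).

```bash
cat >> h.py <<'E'
def tri(s,a,t,b):
    o,d=ray(s,*a);q,e=ray(t,*b);k=np.linalg.lstsq(np.c_[d,-e],q-o,rcond=None)[0]
    A,B=o+k[0]*d,q+k[1]*e; return (A+B)/2,np.linalg.norm(A-B)
E
python3 - <<'E'
from loc import *
s=snap('scene');t=snap('top'); p=np.array(bot.read_state()['eef_pos'])
r=tri(s,(151.2,139.2),t,(174.5,239.8)); print(r,r[0]-p)
# check: trivet (both views), knobs in top
h=cv2.cvtColor(t['image'],cv2.COLOR_RGB2HSV)
for z in (.0175,):
    m=cv2.inRange(h,(5,50,90),(25,220,255)); n,L,q,ce=cv2.connectedComponentsWithStats(m)
    for j in range(1,n):
        if q[j,4]>500 and 320<ce[j,0]<365 and 190<ce[j,1]<230:
            e=cv2.fitEllipse(cv2.findContours((L==j).astype(np.uint8),0,1)[0][0]); print('trivet top',e,onz(t,*e[0],.0175),tri(s,(269.1,272.9),t,e[0]))
m=((h[...,1]<90)&(h[...,2]>75)).astype(np.uint8); n,L,q,ce=cv2.connectedComponentsWithStats(m,connectivity=4)
for i in range(1,n):
    if 20<q[i,4]<150 and 180<ce[i,0]<370 and 140<ce[i,1]<250: print('knob?',ce[i],q[i],onz(t,*ce[i],.095))
E
```

```text
(array([0.27237462, 0.47076863, 0.21411795]), np.float64(0.0012541396409451776)) [0.00024119 0.00454525 0.02886645]
knob? [227.05479452 207.5890411 ] [223 203   9  10  73] [0.46955907 0.29249113 0.095     ]
```

View pics/top5.png

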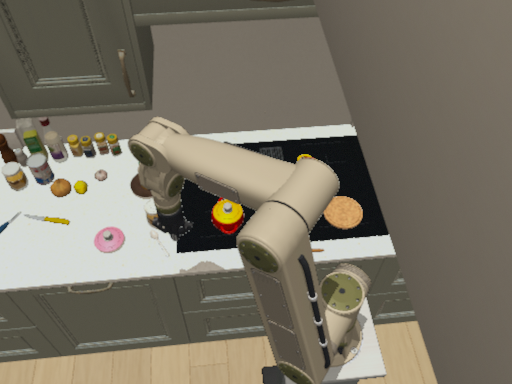

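Triangulation (rays meet within 1.3 mm) puts the shut tip 29 mm above the reported TCP and within 5 mm sideways. That fits the fingers having closed over the 0.1075 m knob top. I'll use a reported z of about 0.062 for grasps on the pots; placements on pots then repeat the grasp height.

>>> send_rows:
  commands:
    - [[4,-3.5,0,0,0,0],[8,-7,0,0,0,0],[12,-10.5,0,0,0,0],[16,-14,0,0,0,0],[20,-18,0,0,0,0],[20,-18,0,0,0,0],[20,-18,-4,0,0,0],[20,-18,-8,0,0,0]]
  grip: 0

```text
t: 6.42
eef_pos: [0.4716, 0.2871, 0.1049]
tcp_rot: [0.12, 0.993, 0.001, 0.001]
contact_force: [0.0, -0.2, -0.6]
finger_gap: 0.999
gripper_force: 0.0
```

>>> send_rows:
  commands:
    - [[0,0,-1.5,0,0,0],[0,0,-3,0,0,0],[0,0,-4.3,0,0,0],[0,0,-4.3,0,0,0],[0,0,-4.3,0,0,0],[0,0,-4.3,0,0,0]]

```text
t: 7.18
eef_pos: [0.4722, 0.2868, 0.063]
tcp_rot: [0.12, 0.993, 0.0, 0.001]
contact_force: [-0.3, -0.8, -0.1]
finger_gap: 0.998
gripper_force: 0.0
```

>>> send_rows:
  commands:
    - [[0,0,0,0,0,0],[0,0,0,0,0,0],[0,0,0,0,0,0],[0,0,0,0,0,0],[0,0,0,0,0,0],[0,0,0,0,0,0],[0,0,0,0,0,0],[0,0,0,0,0,0]]
  grip: 1
  force: 50

```text
t: 8.18
eef_pos: [0.4722, 0.2873, 0.0628]
tcp_rot: [0.119, 0.993, 0.001, 0.001]
contact_force: [0.4, 4.2, 5.4]
finger_gap: 0.312
gripper_force: 49.4
```

>>> send_rows:
  commands:
    - [[0,0,0.5,0,0,0],[0,0,1.5,0,0,0],[0,0,4,0,0,0],[0,0,8,0,0,0],[0,0,12,0,0,0],[0,0,12,0,0,0]]

```text
t: 8.93
eef_pos: [0.4733, 0.2866, 0.1857]
tcp_rot: [0.12, 0.993, 0.001, 0.003]
contact_force: [0.8, -0.6, -2.4]
finger_gap: 0.311
gripper_force: 49.5
```

Run:
```python
from loc import *
s=snap('scene','scene6.png')
a=cv2.resize(cv2.cvtColor(s['image'],cv2.COLOR_RGB2BGR)[115:250,185:335],None,fx=4,fy=4,interpolation=cv2.INTER_CUBIC)
cv2.imwrite('pics/c6.png',a)
```

```text
(no output)
```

View pics/c6.png

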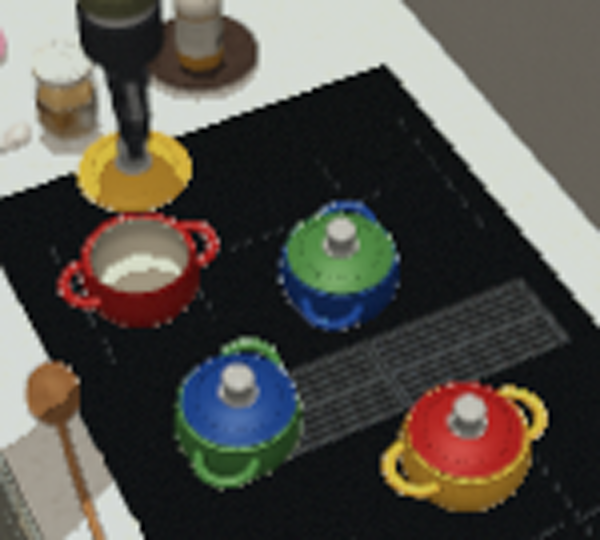

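The yellow lid hangs level at (135,165) in the crop, and the red pot's open mouth is at (140,255). Carrying the lid to the trivet.

>>> send_rows:
  commands:
    - [[0,-5,0,0,0,0],[0,-11,0,0,0,0],[0,-17,0,0,0,0],[-0.3,-23,0,0,0,0],[-0.6,-29,0,0,0,0],[-0.9,-35,0,0,0,0],[-0.9,-40.5,0,0,0,0],[-0.9,-44.4,0,0,0,0]]

```text
t: 9.98
eef_pos: [0.4606, -0.1594, 0.1803]
tcp_rot: [0.121, 0.993, 0.0, -0.002]
contact_force: [0.7, 0.1, -0.9]
finger_gap: 0.309
gripper_force: 49.7
```

>>> send_rows:
  commands:
    - [[0,0,0,0,0,0],[0,0,-4,0,0,0],[0,0,-8,0,0,0],[0,0,-12,0,0,0],[0,0,-14,0,0,0],[0,0,-15,0,0,0],[0,0,-15,0,0,0],[0,0,-15,0,0,0]]

```text
t: 10.98
eef_pos: [0.4632, -0.1575, 0.033]
tcp_rot: [0.119, 0.993, -0.0, 0.001]
contact_force: [-0.7, 0.1, -1.5]
finger_gap: 0.308
gripper_force: 49.8
```

>>> send_rows:
  commands:
    - [[0,0,-0.3,0,0,0],[0,0,-0.6,0,0,0],[0,0,-0.8,0,0,0],[0,0,-0.8,0,0,0],[0,0,-0.8,0,0,0]]

```text
t: 11.6
eef_pos: [0.4626, -0.1575, 0.0242]
tcp_rot: [0.12, 0.993, 0.0, -0.0]
contact_force: [-0.5, -1.0, -1.4]
finger_gap: 0.308
gripper_force: 49.8
```

>>> send_rows:
  commands:
    - [[0,0,-0.1,0,0,0],[0,0,-0.2,0,0,0],[0,0,-0.2,0,0,0]]

```text
t: 11.98
eef_pos: [0.4628, -0.1573, 0.0227]
tcp_rot: [0.12, 0.993, 0.0, 0.0]
contact_force: [-1.0, 2.1, 4.2]
finger_gap: 0.31
gripper_force: 50.3
```

>>> send_rows:
  commands:
    - [[0,0,0,0,0,0],[0,0,0,0,0,0],[0,0,0,0,0,0],[0,0,0,0,0,0],[0,0,0,0,0,0],[0,0,1,0,0,0],[0,0,5,0,0,0],[0,0,10,0,0,0]]
  grip: 0

```text
t: 12.98
eef_pos: [0.4617, -0.157, 0.1231]
tcp_rot: [0.12, 0.993, 0.0, -0.001]
contact_force: [1.3, 0.6, -0.9]
finger_gap: 0.998
gripper_force: 0.0
```

Run:
```python
from loc import *
s=snap('scene')
for c,st in knobs(s): print(c,st[2:],'z.095',np.round(onz(s,*c,.095),4),'z.055',np.round(onz(s,*c,.055),4))
report(s)
```

```text
[244.05555556 211.13333333] [11 11 90] z.095 [0.4788 0.074  0.095 ] z.055 [0.4914 0.1011 0.055 ]
[301.6375 218.7625] [10 11 80] z.095 [ 0.6514 -0.0521  0.095 ] z.055 [ 0.6696 -0.0291  0.055 ]
[269.64044944 268.76404494] [10 15 89] z.095 [ 0.4496 -0.18    0.095 ] z.055 [ 0.4613 -0.161   0.055 ]
knob [244.1 211.1] [11 11 90] -> [0.4788 0.074  0.095 ]
knob [301.6 218.8] [10 11 80] -> [ 0.6514 -0.0521  0.095 ]
knob [269.6 268.8] [10 15 89] -> [ 0.4496 -0.18    0.095 ]
lid red [300.8 221.7] [23.2 28. ] -> [ 0.653  -0.0482  0.0705]
lid yellow [269.2 271.9] [26.1 30.7] -> [ 0.4498 -0.178   0.0705]
lid blue [244.2 214.3] [23.  27.6] -> [0.4804 0.0768 0.0705]
trivet [268.7 273.8] [36.6 43.1] -> [ 0.4599 -0.1593  0.0175]
```

>>> send_rows:
  commands:
    - [[5,2.8,1,0,0,0],[10,5.7,1,0,0,0],[15,8.5,1,0,0,0],[19,10.8,1,0,0,0],[19,10.8,0,0,0,0],[19,10.8,-3,0,0,0],[19,10.8,-5.9,0,0,0],[19,10.8,-5.9,0,0,0]]

```text
t: 14.02
eef_pos: [0.6493, -0.0495, 0.0607]
tcp_rot: [0.12, 0.993, 0.0, -0.003]
contact_force: [-0.3, 0.1, 0.4]
finger_gap: 0.996
gripper_force: 0.0
```

>>> send_rows:
  commands:
    - [[0,0,0,0,0,0],[0,0,0,0,0,0]]

```text
t: 14.28
eef_pos: [0.6536, -0.0499, 0.0652]
tcp_rot: [0.12, 0.993, -0.0, 0.001]
contact_force: [-0.3, 0.0, 0.6]
finger_gap: 0.999
gripper_force: 0.0
```

>>> send_rows:
  commands:
    - [[0,0,-0.1,0,0,0],[0,0,-0.1,0,0,0],[0,0,-0.1,0,0,0],[0,0,-0.1,0,0,0],[0,0,-0.1,0,0,0],[0,0,-0.1,0,0,0],[0,0,-0.1,0,0,0],[0,0,-0.1,0,0,0]]
  grip: 1
  force: 50

```text
t: 15.28
eef_pos: [0.6529, -0.0493, 0.0627]
tcp_rot: [0.12, 0.993, 0.0, 0.0]
contact_force: [-0.3, 0.6, 6.5]
finger_gap: 0.31
gripper_force: 49.1
```

>>> send_rows:
  commands:
    - [[0,0,0.5,0,0,0],[0,0,1.5,0,0,0],[0,0,4,0,0,0],[0,0,8,0,0,0],[0,0,12,0,0,0],[-2.2,4,12,0,0,0],[-5,9.2,12,0,0,0],[-7.8,14.5,12,0,0,0]]

```text
t: 16.27
eef_pos: [0.5739, 0.0965, 0.1825]
tcp_rot: [0.12, 0.993, 0.0, 0.0]
contact_force: [-0.0, 0.6, -0.2]
finger_gap: 0.309
gripper_force: 49.4
```

>>> send_rows:
  commands:
    - [[-2.7,5,0,0,0,0],[-5.4,10,0,0,0,0],[-8.1,15,0,0,0,0],[-10.3,19.1,0,0,0,0],[-10.3,19.1,0,0,0,0],[-10.3,19.1,-4,0,0,0],[-10.3,19.1,-8,0,0,0],[-10.3,19.1,-9,0,0,0]]

```text
t: 17.27
eef_pos: [0.47, 0.2849, 0.0899]
tcp_rot: [0.12, 0.993, -0.001, -0.002]
contact_force: [0.0, 0.3, -0.5]
finger_gap: 0.309
gripper_force: 49.5
```

>>> send_rows:
  commands:
    - [[0,0,0,0,0,0],[0,0,0,0,0,0]]

```text
t: 17.52
eef_pos: [0.4731, 0.2868, 0.094]
tcp_rot: [0.12, 0.993, 0.001, 0.001]
contact_force: [1.4, -0.4, -1.3]
finger_gap: 0.309
gripper_force: 49.5
```

>>> send_rows:
  commands:
    - [[0,0,-1,0,0,0],[0,0,-1.8,0,0,0],[0,0,-2.4,0,0,0],[0,0,-2.8,0,0,0],[0,0,-2.9,0,0,0],[0,0,-2.9,0,0,0]]

```text
t: 18.27
eef_pos: [0.4716, 0.2871, 0.0633]
tcp_rot: [0.119, 0.993, 0.001, -0.0]
contact_force: [-1.0, 3.3, 0.2]
finger_gap: 0.312
gripper_force: 49.6
```

>>> send_rows:
  commands:
    - [[0,0,-0.1,0,0,0],[0,0,-0.1,0,0,0]]

```text
t: 18.52
eef_pos: [0.4714, 0.2872, 0.0627]
tcp_rot: [0.119, 0.993, 0.001, -0.0]
contact_force: [-2.9, 3.6, 4.6]
finger_gap: 0.315
gripper_force: 50.1
```

>>> send_rows:
  commands:
    - [[0,0,0,0,0,0],[0,0,0,0,0,0],[0,0,0,0,0,0],[0,0,0,0,0,0],[0,0,0,0,0,0],[0,0,1,0,0,0],[0,0,5,0,0,0],[0,0,10,0,0,0]]
  grip: 0

```text
t: 19.52
eef_pos: [0.4708, 0.2862, 0.163]
tcp_rot: [0.12, 0.993, -0.0, -0.001]
contact_force: [0.4, 0.8, -0.2]
finger_gap: 0.999
gripper_force: 0.0
```

>>> send_rows:
  commands:
    - [[0,-5,0,0,0,0],[0,-11,0,0,0,0],[0,-17,0,0,0,0],[-0.3,-23,0,0,0,0],[-0.6,-29,0,0,0,0],[-0.9,-35,0,0,0,0],[-0.9,-41,0,0,0,0],[-0.9,-44.4,0,0,0,0]]

```text
t: 20.52
eef_pos: [0.4626, -0.1604, 0.1632]
tcp_rot: [0.121, 0.993, -0.0, 0.001]
contact_force: [0.1, 0.2, -0.8]
finger_gap: 1.001
gripper_force: 0.0
```

>>> send_rows:
  commands:
    - [[0,0,0,0,0,0],[0,0,-4,0,0,0],[0,0,-8,0,0,0],[0,0,-13,0,0,0],[0,0,-13.8,0,0,0],[0,0,-13.8,0,0,0],[0,0,-13.8,0,0,0]]

```text
t: 21.4
eef_pos: [0.4643, -0.158, 0.0263]
tcp_rot: [0.119, 0.993, -0.001, 0.002]
contact_force: [0.2, 0.5, -0.2]
finger_gap: 1.004
gripper_force: 0.0
```

>>> send_rows:
  commands:
    - [[0,0,-0.1,0,0,0],[0,0,-0.1,0,0,0],[0,0,-0.1,0,0,0],[0,0,-0.1,0,0,0],[0,0,-0.1,0,0,0],[0,0,-0.1,0,0,0],[0,0,-0.1,0,0,0],[0,0,-0.1,0,0,0]]
  grip: 1

```text
t: 22.4
eef_pos: [0.4629, -0.1575, 0.024]
tcp_rot: [0.12, 0.993, 0.0, 0.0]
contact_force: [-1.2, 0.8, 5.3]
finger_gap: 0.309
gripper_force: 48.8
```

Run:
```python
from loc import *
s=snap('scene'); report(s)
a=cv2.resize(cv2.cvtColor(s['image'],cv2.COLOR_RGB2BGR)[155:305,190:340],None,fx=4,fy=4,interpolation=cv2.INTER_CUBIC)
cv2.imwrite('pics/c7.png',a)
```

```text
knob [244.1 211.1] [11 11 90] -> [0.4788 0.074  0.095 ]
knob [267.8 270.8] [ 9 10 39] -> [ 0.4405 -0.184   0.095 ]
lid blue [243.8 214.4] [23.3 26.4] -> [0.4789 0.0774 0.0705]
trivet [268.8 274.2] [36.2 42.5] -> [ 0.4594 -0.1609  0.0175]
```

View pics/c7.png

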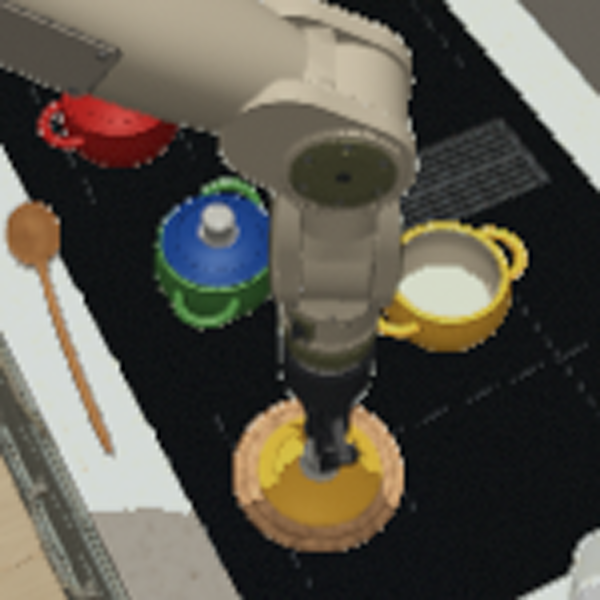

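The yellow lid is gripped on the trivet at crop (320,470). The yellow pot stands open at (445,275), and the red lid looks flat on the red pot.

>>> send_rows:
  commands:
    - [[0,0,0.5,0,0,0],[0,0,3,0,0,0],[0,0,8,0,0,0],[0,0,13,0,0,0],[5,2.8,14,0,0,0],[10,5.7,14,0,0,0],[15,8.5,14,0,0,0],[19,10.8,14,0,0,0]]

```text
t: 23.45
eef_pos: [0.6541, -0.0482, 0.1628]
tcp_rot: [0.119, 0.993, 0.0, -0.0]
contact_force: [0.2, -0.9, -1.8]
finger_gap: 0.307
gripper_force: 49.6
```

>>> send_rows:
  commands:
    - [[0,0,0,0,0,0],[0,0,-3,0,0,0],[0,0,-6,0,0,0],[0,0,-7,0,0,0],[0,0,-8,0,0,0],[0,0,-9,0,0,0],[0,0,-9.6,0,0,0],[0,0,-9.6,0,0,0]]

```text
t: 24.45
eef_pos: [0.6524, -0.0494, 0.067]
tcp_rot: [0.12, 0.993, 0.0, -0.0]
contact_force: [0.1, 0.9, -1.9]
finger_gap: 0.305
gripper_force: 49.7
```

>>> send_rows:
  commands:
    - [[0,0,0,0,0,0],[0,0,0,0,0,0]]

```text
t: 24.7
eef_pos: [0.653, -0.0494, 0.0677]
tcp_rot: [0.12, 0.993, 0.0, 0.0]
contact_force: [0.0, 0.1, -2.0]
finger_gap: 0.305
gripper_force: 49.7
```

>>> send_rows:
  commands:
    - [[0,0,-0.2,0,0,0],[0,0,-0.4,0,0,0],[0,0,-0.4,0,0,0],[0,0,-0.4,0,0,0]]

```text
t: 25.2
eef_pos: [0.6528, -0.0495, 0.064]
tcp_rot: [0.12, 0.993, -0.0, 0.0]
contact_force: [-2.3, -0.4, 4.9]
finger_gap: 0.307
gripper_force: 50.3
```

>>> send_rows:
  commands:
    - [[0,0,0,0,0,0],[0,0,0,0,0,0],[0,0,0,0,0,0],[0,0,0,0,0,0],[0,0,0,0,0,0],[0,0,1,0,0,0],[0,0,5,0,0,0],[0,0,10,0,0,0]]
  grip: 0

```text
t: 26.2
eef_pos: [0.6517, -0.0493, 0.1638]
tcp_rot: [0.12, 0.993, 0.0, -0.001]
contact_force: [0.5, -1.1, 0.1]
finger_gap: 1.001
gripper_force: 0.0
```

>>> send_rows:
  commands:
    - [[-5,3.6,0,0,0,0],[-10,7.2,0,0,0,0],[-15,11,0,0,0,0],[-17.3,12.6,0,0,0,0],[-17.3,12.6,-3,0,0,0],[-17.3,12.6,-7,0,0,0],[-17.3,12.6,-10,0,0,0],[-17.3,12.6,-10,0,0,0]]

```text
t: 27.2
eef_pos: [0.4777, 0.0766, 0.0621]
tcp_rot: [0.12, 0.993, -0.0, -0.002]
contact_force: [-0.1, 0.3, -0.4]
finger_gap: 1.003
gripper_force: 0.0
```

>>> send_rows:
  commands:
    - [[0,0,0,0,0,0],[0,0,0,0,0,0]]

```text
t: 27.45
eef_pos: [0.4811, 0.0765, 0.0649]
tcp_rot: [0.12, 0.993, 0.0, 0.002]
contact_force: [-0.1, 0.7, 1.1]
finger_gap: 1.002
gripper_force: 0.0
```

Blue lid: close, lift, carry to the trivet.

>>> send_rows:
  commands:
    - [[0,0,-0.05,0,0,0],[0,0,-0.05,0,0,0],[0,0,-0.05,0,0,0],[0,0,-0.05,0,0,0],[0,0,-0.05,0,0,0],[0,0,-0.05,0,0,0],[0,0,-0.05,0,0,0],[0,0,-0.05,0,0,0]]
  grip: 1

```text
t: 28.45
eef_pos: [0.4799, 0.0768, 0.0633]
tcp_rot: [0.12, 0.993, 0.0, 0.0]
contact_force: [0.0, 1.3, 5.4]
finger_gap: 0.31
gripper_force: 48.9
```

>>> send_rows:
  commands:
    - [[0,0,0.5,0,0,0],[0,0,1.5,0,0,0],[0,0,5,0,0,0],[0,0,10,0,0,0],[0,-5,10,0,0,0],[-0.5,-11,10,0,0,0],[-1,-17,10,0,0,0],[-1.7,-23.4,10,0,0,0]]

```text
t: 29.45
eef_pos: [0.4625, -0.1573, 0.1633]
tcp_rot: [0.119, 0.993, -0.0, 0.0]
contact_force: [1.1, -1.8, -1.6]
finger_gap: 0.31
gripper_force: 49.5
```

>>> send_rows:
  commands:
    - [[0,0,-4,0,0,0],[0,0,-8,0,0,0],[0,0,-11,0,0,0],[0,0,-12.8,0,0,0],[0,0,-13.5,0,0,0],[0,0,-13.5,0,0,0],[0,0,-13.5,0,0,0],[0,0,-13.5,0,0,0]]

```text
t: 30.45
eef_pos: [0.4635, -0.1559, 0.0286]
tcp_rot: [0.12, 0.993, -0.0, 0.001]
contact_force: [-0.4, 1.0, -0.7]
finger_gap: 0.31
gripper_force: 49.7
```

>>> send_rows:
  commands:
    - [[0,0,-0.2,0,0,0],[0,0,-0.4,0,0,0],[0,0,-0.45,0,0,0],[0,0,-0.45,0,0,0]]

```text
t: 30.95
eef_pos: [0.4628, -0.1557, 0.0233]
tcp_rot: [0.12, 0.993, -0.0, 0.0]
contact_force: [-1.4, -0.4, 0.7]
finger_gap: 0.308
gripper_force: 50.0
```

>>> send_rows:
  commands:
    - [[0,0,-0.1,0,0,0],[0,0,-0.1,0,0,0]]

```text
t: 31.2
eef_pos: [0.4628, -0.1557, 0.0233]
tcp_rot: [0.12, 0.993, -0.0, 0.0]
contact_force: [-3.5, 1.1, 10.1]
finger_gap: 0.305
gripper_force: 51.0
```

>>> send_rows:
  commands:
    - [[0,0,0,0,0,0],[0,0,0,0,0,0],[0,0,0,0,0,0],[0,0,0,0,0,0],[0,0,0,0,0,0],[0,0,1,0,0,0],[0,0,6,0,0,0],[0,0,12,0,0,0]]
  grip: 0

```text
t: 32.2
eef_pos: [0.4619, -0.1551, 0.1433]
tcp_rot: [0.12, 0.993, 0.0, -0.001]
contact_force: [0.5, -1.5, 0.6]
finger_gap: 0.998
gripper_force: 0.0
```

>>> send_rows:
  commands:
    - [[2.5,4.6,2,0,0,0],[5.4,10,2,0,0,0],[8.1,15,2,0,0,0],[10.8,20,2,0,0,0],[13.5,25,2,0,0,0],[16.2,30,2,0,0,0],[18.9,35.2,2,0,0,0],[18.9,35.2,2,0,0,0]]

```text
t: 33.2
eef_pos: [0.6526, 0.2004, 0.1612]
tcp_rot: [0.117, 0.993, 0.0, -0.0]
contact_force: [0.4, -0.6, -0.6]
finger_gap: 0.997
gripper_force: 0.0
```

>>> send_rows:
  commands:
    - [[0,0,0,0,0,0],[0,0,-4,0,0,0],[0,0,-8,0,0,0],[0,0,-9.8,0,0,0],[0,0,-9.8,0,0,0],[0,0,-9.8,0,0,0]]

```text
t: 33.95
eef_pos: [0.6525, 0.1956, 0.066]
tcp_rot: [0.12, 0.993, 0.0, 0.001]
contact_force: [0.1, -0.1, -0.2]
finger_gap: 1.001
gripper_force: 0.0
```

>>> send_rows:
  commands:
    - [[0,0,-0.15,0,0,0],[0,0,-0.15,0,0,0],[0,0,-0.15,0,0,0],[0,0,-0.15,0,0,0],[0,0,-0.15,0,0,0],[0,0,-0.15,0,0,0],[0,0,-0.15,0,0,0],[0,0,-0.15,0,0,0]]
  grip: 1

```text
t: 34.95
eef_pos: [0.6522, 0.1968, 0.0636]
tcp_rot: [0.119, 0.993, 0.0, 0.001]
contact_force: [-0.7, 1.2, 5.7]
finger_gap: 0.309
gripper_force: 49.0
```

>>> send_rows:
  commands:
    - [[0,0,0.5,0,0,0],[0,0,1.5,0,0,0],[0,0,5,0,0,0],[0,0,10,0,0,0],[-4.5,-3.1,10,0,0,0],[-9,-6.2,10,0,0,0],[-13.5,-9.3,10,0,0,0],[-17.3,-11.9,10,0,0,0]]

```text
t: 35.95
eef_pos: [0.4769, 0.0765, 0.163]
tcp_rot: [0.12, 0.993, -0.0, 0.0]
contact_force: [0.4, -1.3, -0.8]
finger_gap: 0.308
gripper_force: 49.5
```

>>> send_rows:
  commands:
    - [[0.1,0,0,0,0,0],[0.1,0,-3,0,0,0],[0.1,0,-6,0,0,0],[0.1,0,-7.5,0,0,0],[0.1,0,-8.5,0,0,0],[0.1,0,-9.5,0,0,0],[0.1,0,-9.5,0,0,0],[0.1,0,-9.5,0,0,0]]

```text
t: 36.95
eef_pos: [0.4803, 0.0775, 0.0683]
tcp_rot: [0.12, 0.993, 0.0, 0.0]
contact_force: [0.2, 0.1, -1.5]
finger_gap: 0.307
gripper_force: 49.5
```

>>> send_rows:
  commands:
    - [[0,0,-0.2,0,0,0],[0,0,-0.4,0,0,0],[0,0,-0.4,0,0,0],[0,0,-0.4,0,0,0]]

```text
t: 37.45
eef_pos: [0.4797, 0.0774, 0.0637]
tcp_rot: [0.12, 0.993, 0.0, -0.0]
contact_force: [0.1, 0.2, -0.4]
finger_gap: 0.306
gripper_force: 49.6
```

>>> send_rows:
  commands:
    - [[0,0,-0.1,0,0,0],[0,0,-0.1,0,0,0]]

```text
t: 37.7
eef_pos: [0.4798, 0.0774, 0.0635]
tcp_rot: [0.12, 0.993, 0.0, 0.0]
contact_force: [-2.8, -0.8, 5.8]
finger_gap: 0.312
gripper_force: 50.4
```

Seated. Release and return to the blue lid on the trivet.

>>> send_rows:
  commands:
    - [[0,0,0,0,0,0],[0,0,0,0,0,0],[0,0,0,0,0,0],[0,0,0,0,0,0],[0,0,0,0,0,0],[0,0,1,0,0,0],[0,0,5,0,0,0],[0,0,10,0,0,0]]
  grip: 0

```text
t: 38.7
eef_pos: [0.4789, 0.0774, 0.1636]
tcp_rot: [0.12, 0.993, -0.0, -0.001]
contact_force: [0.5, -0.2, 0.3]
finger_gap: 0.997
gripper_force: 0.0
```

>>> send_rows:
  commands:
    - [[-0.3,-5,0,0,0,0],[-0.8,-11,0,0,0,0],[-1.2,-17,0,0,0,0],[-1.7,-23.3,0,0,0,0],[-1.7,-23.3,0,0,0,0],[-1.7,-23.3,-5,0,0,0],[-1.7,-23.3,-10,0,0,0],[-1.7,-23.3,-13.5,0,0,0]]

```text
t: 39.7
eef_pos: [0.4621, -0.1542, 0.0263]
tcp_rot: [0.119, 0.993, 0.0, -0.001]
contact_force: [-0.1, -0.3, 1.5]
finger_gap: 1.002
gripper_force: 0.0
```

>>> send_rows:
  commands:
    - [[0,0,0,0,0,0],[0,0,0,0,0,0],[0,0,0,0,0,0]]

```text
t: 40.08
eef_pos: [0.4645, -0.1561, 0.0297]
tcp_rot: [0.119, 0.993, -0.001, 0.002]
contact_force: [-0.3, -0.2, 0.5]
finger_gap: 0.998
gripper_force: 0.0
```

>>> send_rows:
  commands:
    - [[0,0,-0.4,0,0,0],[0,0,-0.4,0,0,0],[0,0,-0.4,0,0,0]]

```text
t: 40.45
eef_pos: [0.4628, -0.1556, 0.0239]
tcp_rot: [0.12, 0.993, 0.0, 0.0]
contact_force: [-0.4, -0.8, -0.2]
finger_gap: 0.999
gripper_force: 0.0
```

>>> send_rows:
  commands:
    - [[0,0,0,0,0,0],[0,0,0,0,0,0],[0,0,0,0,0,0],[0,0,0,0,0,0],[0,0,0,0,0,0],[0,0,0,0,0,0],[0,0,0,0,0,0],[0,0,0,0,0,0]]
  grip: 1

```text
t: 41.45
eef_pos: [0.4629, -0.1557, 0.0241]
tcp_rot: [0.12, 0.993, -0.0, 0.0]
contact_force: [-1.6, 0.4, 6.2]
finger_gap: 0.306
gripper_force: 49.1
```

>>> send_rows:
  commands:
    - [[0,0,0.5,0,0,0],[0,0,3,0,0,0],[0,0,8,0,0,0],[0,0,13,0,0,0],[2.5,4.6,14,0,0,0],[5.1,9.6,14,0,0,0],[7.8,14.6,14,0,0,0],[10.5,19.6,14,0,0,0]]

```text
t: 42.45
eef_pos: [0.5683, 0.0422, 0.1635]
tcp_rot: [0.12, 0.993, 0.0, -0.0]
contact_force: [1.9, 0.0, -2.3]
finger_gap: 0.307
gripper_force: 49.5
```

>>> send_rows:
  commands:
    - [[2.7,5,0,0,0,0],[5.4,10,0,0,0,0],[7.5,14,0,0,0,0],[8.4,15.6,0,0,0,0],[8.4,15.6,0,0,0,0],[8.4,15.6,-3,0,0,0],[8.4,15.6,-6,0,0,0],[8.4,15.6,-7,0,0,0]]

```text
t: 43.45
eef_pos: [0.6497, 0.195, 0.0914]
tcp_rot: [0.12, 0.993, -0.001, -0.002]
contact_force: [0.1, -0.0, -0.9]
finger_gap: 0.307
gripper_force: 49.6
```

>>> send_rows:
  commands:
    - [[0,0,0,0,0,0],[0,0,-1,0,0,0],[0,0,-2,0,0,0],[0,0,-2.5,0,0,0],[0,0,-2.5,0,0,0],[0,0,-2.5,0,0,0]]

```text
t: 44.2
eef_pos: [0.652, 0.1965, 0.069]
tcp_rot: [0.12, 0.993, 0.0, 0.0]
contact_force: [0.0, -0.0, -1.2]
finger_gap: 0.307
gripper_force: 49.6
```

>>> send_rows:
  commands:
    - [[0,0,-0.2,0,0,0],[0,0,-0.4,0,0,0],[0,0,-0.5,0,0,0],[0,0,-0.5,0,0,0]]

```text
t: 44.7
eef_pos: [0.6518, 0.1965, 0.0642]
tcp_rot: [0.12, 0.993, 0.0, 0.0]
contact_force: [-0.6, -0.1, 0.4]
finger_gap: 0.306
gripper_force: 50.0
```

>>> send_rows:
  commands:
    - [[0,0,-0.1,0,0,0],[0,0,-0.1,0,0,0]]

```text
t: 44.95
eef_pos: [0.6519, 0.1965, 0.0641]
tcp_rot: [0.12, 0.993, 0.0, 0.001]
contact_force: [-2.8, -1.1, 7.0]
finger_gap: 0.311
gripper_force: 50.6
```

>>> send_rows:
  commands:
    - [[0,0,0,0,0,0],[0,0,0,0,0,0],[0,0,0,0,0,0],[0,0,0,0,0,0],[0,0,0,0,0,0],[0,0,1,0,0,0],[0,0,5,0,0,0],[0,0,10,0,0,0]]
  grip: 0

```text
t: 45.95
eef_pos: [0.651, 0.1963, 0.1633]
tcp_rot: [0.12, 0.993, -0.0, -0.001]
contact_force: [1.3, -0.9, 0.2]
finger_gap: 1.003
gripper_force: 0.0
```

>>> send_rows:
  commands:
    - [[-5,2,2,0,0,0],[-10,5,2,0,0,0],[-15,9,2,0,0,0],[-20,13,2,0,0,0],[-25,17,2,0,0,0],[-30,21,2,0,0,0],[-34,25,2,0,0,0],[-38,29,2,0,0,0]]

```text
t: 46.95
eef_pos: [0.2702, 0.488, 0.184]
tcp_rot: [0.119, 0.993, 0.001, 0.001]
contact_force: [1.4, 0.0, -1.1]
finger_gap: 1.004
gripper_force: 0.0
```

Run:
```python
from loc import *
s=snap('scene'); report(s)
a=cv2.resize(cv2.cvtColor(s['image'],cv2.COLOR_RGB2BGR)[155:305,190:340],None,fx=4,fy=4,interpolation=cv2.INTER_CUBIC)
cv2.imwrite('pics/c8.png',a)
```

```text
knob [219.3 174.7] [ 8 10 68] -> [0.4702 0.2812 0.095 ]
knob [269.7 174.7] [10 10 78] -> [0.6499 0.1908 0.095 ]
knob [244.4 211.7] [10 12 94] -> [0.4788 0.071  0.095 ]
knob [301.4 219.5] [ 9 10 76] -> [ 0.6489 -0.0546  0.095 ]
lid red [219.7 181.6] [27.8 38.2] -> [0.4641 0.2676 0.0705]
lid yellow [301.  225.1] [30.4 39.1] -> [ 0.6457 -0.0615  0.0705]
lid green [244.3 218. ] [30.  34.6] -> [0.4731 0.0615 0.0705]
lid blue [269.4 181.1] [29.6 31.6] -> [0.6436 0.1797 0.0705]
trivet [269.1 272.9] [38.6 42.5] -> [ 0.4627 -0.1569  0.0175]
```

View pics/c8.png

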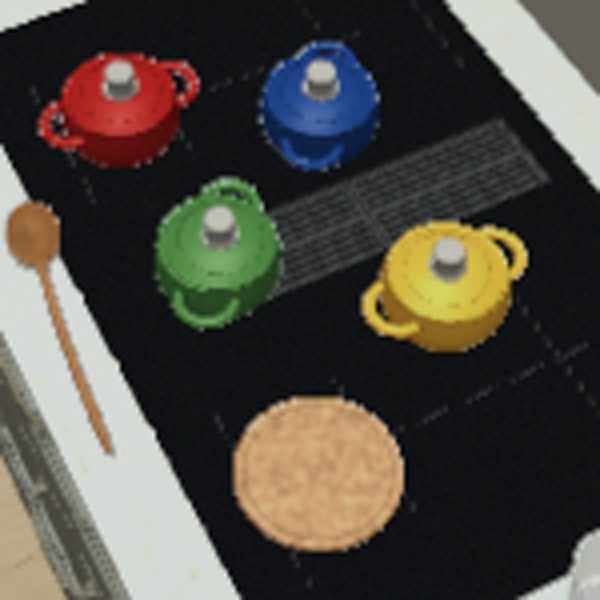

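The final view shows matching lids on red (120,75), blue (320,75), green (220,225) and yellow (450,255). All lids lie flat, the pots have not moved, the trivet is empty and the arm is clear.

```bash
python3 -c "
from bench import bot
print(bot.job_done())"
```

```text
the job is handed in; nothing more can be done
None
```

I swapped the lids, and in the last camera view each pot wears the lid of its own colour and sits flat; the job is handed in at about 47 s of robot time.

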